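# Drift the clay press cover into line and fit its bolt

### The arm

A 6-joint arm with a two-finger parallel gripper is mounted at the origin on the work surface. World frame = base frame: x ahead of the robot, y to its left, z up, the work surface at z = 0. Lengths are in m, angles in rad, forces in N, time in s.
With the tool pointing down it reaches from about 0.35 to 0.975 m from the base axis. Payload 4.9 kg.
Tool frame: the origin (TCP) lies midway between the tips of the shut fingers; the grasp point (between the pads) lies 19 mm behind it; z points along the fingers, y is the line along which they close (so a half turn about z gives the same grasp; the last joint's range is limited). The gripper opens to 85 mm and grips with 20 to 120 N. Pads are 22 mm wide; open, the fingers measure 114 mm over their backs; the gripper's body (76 mm by 85 mm) begins 54 mm behind the grasp point. The pads swing forward as they close: fully open they stand 13 mm farther back than shut.
Start: joints at [1.038, 0.053, 1.613, -0, 1.476, -0.119], TCP at [0.251, 0.572, 0.231] pointing down, gripper open.
Joint ranges: [-3.01, 3.01], [-1.01, 2.22], [0.06, 2.58], [-1.02, 4.17], [0.09, 2.62], [-3.14, 3.14]. Speed limits (rad/s): [2.57, 2.57, 3.14, 3.14, 3.14, 3.14].

### API

Orientations are given as a unit quaternion [x, y, z, w].
In Python, from cell import observe, optics, ticket gives the robot as it stands.
- The arm moves only by the tool jog_arm, never from a script. Its argument "targets" is a list of rows, each a list of 7 numbers: the turn, a rotation vector about the world's x, y, z in rad, then the shift along the world's x, y, z in cm, then the finger opening in cm, from 0 to 8.54. In form: [[wx, wy, wz, x, y, z, grip], ...]. A call has 1 to 20 rows; each row is the pose to reach, as a shift and turn from the pose commanded when the call began; what a row does not reach only later rows make up. A row lasts 1/8 s, in which the tool goes at most 62.5 mm and 10.7 degrees, less where a joint would pass 70% of its speed; a pose out of reach is approached as far as the arm can. A call with a gripper value outside its range is refused whole. The fingers move at their own pace and stop on an object; "newtons" is the grip in N (left out, the last holds). Time passes only in rows, so rows that repeat a pose let the fingers close. It gives the time, the measured TCP pose, the force, the opening and the grip force at its end, in the units of the state.
- observe(): the state, without advancing time (a new reading comes with each control period).
- optics.read_camera(name): name is "side" or "top"; returns a dict with "frame" (480x640x3 uint8, blue, green, red), "z_map" (480x640 float32, m along the optical axis (not along the pixel's ray), 0 where there is no reading), "fov_y" (degrees; the focal length in pixels is half the picture's height over the tangent of half this angle, whatever the lens; pixels are square), "cx", "cy" (the principal point, pixels), "R" (3x3) and "t" (3): a world point X has camera coordinates R X + t. Camera axes: x right, y down, z forward; pixel columns grow to the right and rows downward; lengths in m; the calibration is good to about 2 mm. A picture is of the moment at which its call begins.
- ticket.hand_in(): hands the job in; it is judged then, once.
The state is a dict: "t": time; "joints": joint angles; "qd": joint speeds; "joint_torque": joint torques, N m; "tcp_pos": TCP position; "ee_rot": TCP orientation; "ft_force": force on the tool from outside, world axes, zero at the start; "torque": the same for the moment, N m; "grip_width": finger opening in m; "gripper_force": force on a finger pad.
Only numpy, scipy, OpenCV 4.12 (cv2) and the standard library are available. Lean on these libraries where they do the work, as an engineer would, in place of code of your own. Each camera call takes 0.05 s, during which the arm holds its last target. There are 200 camera calls.

### The job

The cover plate on the green clay press has crept, so its two holes no longer line up with those in the steel seat beneath. Ease the red-handled drift pin down into the yellow-framed hole until its collar sits on the cover, feeling it into line and never pressing the drift or the bolt harder than a firm hand push (30 N), then, leaving the drift there, fit the brass bolt fully home in the other hole. Let go of both and leave everything else on the bench where it is.

Things in the scene. Friction and masses are not known exactly. Their poses are not given: they have to be found in the camera images.
- press: green clay press mouth fixed to the table, base 130 x 190 mm (x by y), 12 mm thick; origin at the centre of its underside. On it is a level, immovable steel seat plate (78 x 138 mm, 22 mm thick, top 46 mm above the table) with two 15 mm holes right through at y -45 and +45 mm from its middle, open below them to 12 mm above the table
- cover: bright aluminium plate 80 x 136 x 10 mm (x, y, z) lying on the seat; origin at the centre of its underside, 46 mm above the table, axes parallel to the press's. Held down and kept from turning, it slides up to 14 mm each way along x and y (about 2.5 N friction per axis, no spring). Two 15 mm holes right through it, 90 mm apart along y; clay opening in the middle
- drift_hole (a point): centre of the mouth, on the cover's top, of the cover hole framed by a yellow square (cover 0, -45, 10 mm). At the start the seat hole below lies 6.5 to 10 mm off to one side of it, level; how far and which way is not measured: it must be seen or felt, e.g. by dragging the cover with the drift's nose while it rubs on the seat
- bolt_hole (a point): centre of the mouth, on the cover's top, of the other, unmarked cover hole (cover 0, +45, 10 mm). Its seat hole is shifted exactly like the other
- drift: steel drift pin, red handle, standing tip down in the rack, 120 g; origin at the tip, z up. From the tip: taper from 8 mm across (at 1.5 mm) to 14 mm at 22 mm, 14 mm shank to 40 mm, collar 24 mm across from 40 to 44 mm, round handle 16 mm across from 44 to 90 mm. Home: collar on the cover, tip 30 mm below the cover's underside
- bolt: brass bolt with a dark knurled round head, plain shank, standing tip down in the rack, 100 g; origin at the tip, z up. Shank 13 mm across, its first 3 mm tapered from 9 mm; flange 24 mm across from 30 to 34 mm; head 18 mm across from 34 to 64 mm. It is pushed in, not turned. Home: flange on the cover, tip 20 mm below the cover's underside
- rack: wooden block 70 x 190 mm (x by y), 46 mm high, fixed; origin at the centre of its underside. Three upright holes 15 mm across, 44 mm deep, at y -60, 0 and +60 mm hold drift, bolt and shaper, in any order, by their collars
- shaper: slim pale wooden modelling tool with a ball end, 82 mm long, in the rack's third hole; origin at the lower end; not needed, leave it
- dish: amber and black glazed dish, 176 mm across, 15 mm high, on the table; origin under its centre
- crown: small amber glazed crown, 60 mm across, 48 mm high, on the table; origin under its centre
- post0: cream kiln post 40 x 40 x 90 mm standing on the table; origin under its centre
- post1: cream kiln post 40 x 40 x 60 mm standing on the table; origin under its centre
- glaze_jar: glaze jar, 72 mm across, 100 mm high; origin under its centre
- bisque: stack of four pink unglazed plates, 170 mm across, 48 mm high; origin under its centre
- brush: brush lying on the table; origin near its middle
Mind the look-alikes: they are no part of the job. What is shaped like the drift but blue is not meant. Leave any orange or turquoise look-alike of the bolt alone.

How it is judged:
On the way, in this order (a step that is already met when the one before it is completed fails the run):
1. the drift is home in the yellow-framed hole, through cover and seat, its collar on the cover (z of drift in the frame of cover below -0.0275 m and horizontal distance between drift and drift_hole below 0.004 m and angle between drift's own z axis and vertical below 0.07 rad), for 0.2 s.
2. with the drift still home, the bolt is home in the other hole (all of step 1 and z of bolt in the frame of cover below -0.0175 m and horizontal distance between bolt and bolt_hole below 0.004 m and angle between bolt's own z axis and vertical below 0.09 rad), for 0.2 s.
At the end, for the whole second after the job is handed in: Drift upright (0.07 rad) in the yellow-framed hole and bolt upright (0.09 rad) in the other, each within 4 mm of its hole's centre, with collar and flange within 2.5 mm of the cover; both let go and at rest (all of step 2 and linear speed of each of drift, bolt below 0.02 m/s); the robot touches nothing.
It fails at once if the drift is pressed against the press, its seat or cover with more than 30 N (contact force between drift and press above 30 N).
It fails at once if the bolt is pressed against the press, its seat or cover with more than 30 N (contact force between bolt and press above 30 N).
It fails at once if any pottery, post, jar, brush or the modelling tool is moved more than 30 mm (distance of any of dish, crown, post0, post1, glaze_jar, bisque, brush, shaper from where it was at the start of the episode above 0.03 m).
It also fails if it takes over 72 s, if anything falls off the work surface, if the arm or the gripper's body presses on something with over 40 N, if the wrist force passes 120 N, or if a joint passes its speed limit or range.

## Working session

There is one attempt and no reset: what is moved stays moved. The work goes in short steps, Python scripts to look and compute and a tool call to move; the robot and the scene stay as the last step left them, time stands still between calls to the robot, and variables do not carry over. Pictures are saved under pics/ and viewed, at most 10 in all, crops included, and the job is handed in when it is done.

Besides the shell and the picture viewer there is one more tool, called after ">>>" as name(argument=value, ...) on one line, values as JSON. jog_arm: Moves the arm, as the interface text tells. Its arguments: {"type":"object","properties":{"targets":{"type":"array"},"newtons":{"type":"number"}},"required":["targets"]}

```bash
mkdir -p pics; ls; python3 - <<'E'
from cell import observe, optics
import cv2,numpy as np
for n in("top","side"):
    d=optics.read_camera(n); cv2.imwrite(f"pics/{n}0.png",d["frame"]); np.savez(f"{n}0.npz",**d)
    print(n,d["fov_y"],d["cx"],d["cy"],np.round(d["R"],3).tolist(),np.round(d["t"],3))
s=observe();print(s["t"],s["tcp_pos"],s["ee_rot"],s["ft_force"],s["grip_width"])
E
```

```text
pics
top 44.04898764630295 315.02041970354014 235.39319832810634 [[0.007, -1.0, 0.001], [-0.991, -0.007, -0.135], [0.135, -0.0, -0.991]] [0.009 0.574 1.167]
side 46.72229717511797 318.8746472827845 237.79154209532314 [[0.888, -0.459, 0.013], [-0.311, -0.621, -0.719], [0.338, 0.635, -0.695]] [-0.51   0.222  1.164]
0.1 [0.25099631 0.57177084 0.23017227] [ 2.05409138e-01  9.78675742e-01 -8.82154399e-04 -3.15042325e-04] [0.75470835 0.32513463 0.07240063] 0.08561668699621264
```

View pics/top0.png

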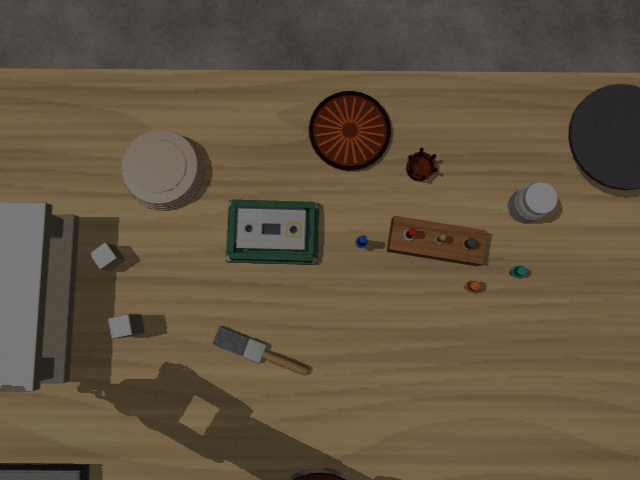

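View pics/side0.png

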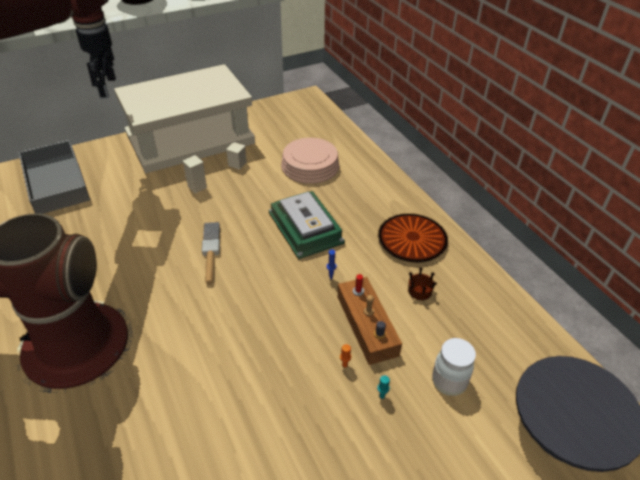

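```bash
cat > h.py <<'E'
import numpy as np,cv2
from cell import observe, optics
def grab(n): 
    return optics.read_camera(n)
def ray(d,u,v,z):
    f=240/np.tan(np.radians(float(d["fov_y"])/2)); R=d["R"]
    c=-R.T@d["t"]; w=R.T@np.array([(u-d["cx"])/f,(v-d["cy"])/f,1.])
    return c+w*(z-c[2])/w[2]
def proj(d,X):
    f=240/np.tan(np.radians(float(d["fov_y"])/2)); p=d["R"]@np.asarray(X)+d["t"]
    return np.array([d["cx"]+f*p[0]/p[2],d["cy"]+f*p[1]/p[2]])
def hsv(d,lo,hi): return cv2.inRange(cv2.cvtColor(d["frame"],cv2.COLOR_BGR2HSV),np.array(lo),np.array(hi))
def blobs(m,roi,amin=8):
    u0,v0,u1,v1=roi; k=np.zeros_like(m); k[v0:v1,u0:u1]=m[v0:v1,u0:u1]
    n,l,s,c=cv2.connectedComponentsWithStats(k)
    return [(c[i],s[i,4],cv2.minAreaRect(np.argwhere(l==i)[:,::-1].astype(np.float32))) for i in range(1,n) if s[i,4]>=amin]
E
python3 - <<'E'
from h import *
ds={n:np.load(n+"0.npz") for n in("top","side")}
t=ds["top"];s=ds["side"]
a=cv2.resize(t["frame"][190:275,215:325],None,fx=5,fy=5,interpolation=cv2.INTER_CUBIC)
b=cv2.resize(s["frame"][185:260,265:350],None,fx=5,fy=5,interpolation=cv2.INTER_CUBIC)
o=np.zeros((600,800,3),np.uint8); 
c=cv2.resize(t["frame"][205:275,380:495],None,fx=3,fy=3,interpolation=cv2.INTER_CUBIC)
a=cv2.resize(a,None,fx=.68,fy=.68)
o[:a.shape[0],:a.shape[1]]=a; b=cv2.resize(b,(420,370)); o[:370,378:798]=b[:, :420]; o[380:380+c.shape[0],:c.shape[1]]=c
cv2.imwrite("pics/crop.png",o)
for name,lo,hi,roi,z in [("yellow",(22,90,90),(35,255,255),(280,215,305,245),.056),("cover",(0,0,110),(180,60,255),(230,200,315,265),.056),("green",(50,90,20),(95,255,200),(220,190,330,275),.012),("red",(170,130,60),(180,255,255),(395,215,430,250),.092)]:
    for cc,A,r in blobs(hsv(t,lo,hi),roi,15): print(name,np.round(cc,1),A,[np.round(x,1) for x in r],np.round(ray(t,*cc,z),4), [np.round(ray(t,*p,z)[:2],3).tolist() for p in cv2.boxPoints(r)])
zc=t["z_map"]
def h(u,v):
    z=zc[v,u]; f=240/np.tan(np.radians(float(t["fov_y"])/2)); return t["R"].T@(np.array([(u-t["cx"])/f*z,(v-t["cy"])/f*z,z])-t["t"])
for p in [(412,232),(440,239),(472,244),(425,245),(455,232),(249,229),(293,229),(260,240),(235,258),(271,229)]: print(p,np.round(h(*p),4))
E
```

```text
yellow [295.6 225.5] 41 [array([293.5, 229. ]), array([14., 13.]), np.float64(90.0)] [0.5914 0.0519 0.056 ] [[0.598, 0.069], [0.599, 0.043], [0.57, 0.043], [0.57, 0.069]]
yellow [289.3 233.5] 32 [array([291.5, 231. ]), array([11., 10.]), np.float64(0.0)] [0.5752 0.0642 0.056 ] [[0.57, 0.071], [0.59, 0.071], [0.59, 0.049], [0.57, 0.049]]
cover [268.2 228.6] 1930 [array([270.6, 228.5]), array([66.3, 38.5]), np.float64(1.4)] [0.5846 0.1068 0.056 ] [[0.547, 0.169], [0.625, 0.169], [0.623, 0.035], [0.545, 0.036]]
green [275.  236.4] 2326 [array([272.3, 231.6]), array([90. , 61.8]), np.float64(1.6)] [0.5749 0.0958 0.012 ] [[0.522, 0.195], [0.652, 0.195], [0.648, 0.007], [0.519, 0.009]]
(412, 232) [ 0.574  -0.1749  0.0978]
(440, 239) [ 0.5615 -0.2302  0.0914]
(472, 244) [ 0.5539 -0.2957  0.078 ]
(425, 245) [ 0.5549 -0.2091  0.0472]
(455, 232) [ 0.5821 -0.2707  0.0453]
(249, 229) [0.5855 0.1467 0.0429]
(293, 229) [0.5912 0.0587 0.0088]
(260, 240) [0.5617 0.1229 0.0545]
(235, 258) [0.5264 0.1738 0.0413]
(271, 229) [0.5853 0.1018 0.0469]
```

View pics/crop.png

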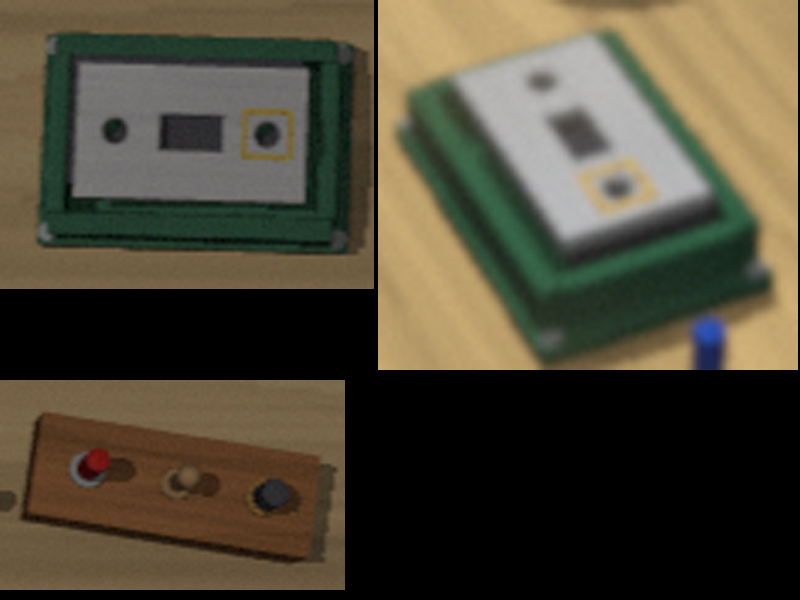

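```bash
python3 - <<'E'
from h import *
t=np.load("top0.npz"); f=240/np.tan(np.radians(float(t["fov_y"])/2))
v,u=np.mgrid[0:480,0:640]; z=t["z_map"]
P=np.stack([(u-t["cx"])/f*z,(v-t["cy"])/f*z,z],-1)-t["t"]; W=P@t["R"]
print("cam",np.round(-t["R"].T@t["t"],3))
for c in [(293,229),(249,229)]:
    print(c); sl=np.s_[c[1]-6:c[1]+6,c[0]-6:c[0]+7]
    print(np.round(W[sl][...,2]*1000).astype(int)); g=cv2.cvtColor(t["frame"],cv2.COLOR_BGR2GRAY)[sl]; print(g)
# cover by depth, corner screws
m=((np.abs(W[...,2]-.056)<.004)&(u>225)&(u<325)&(v>195)&(v<270)).astype(np.uint8)
r=cv2.minAreaRect(np.argwhere(m)[:,::-1].astype(np.float32)); print("cover",r,ray(t,*r[0],.056))
mm=hsv(t,(0,0,70),(180,70,200))
for b in blobs(mm,(222,195,325,270),3): print(np.round(b[0],1),b[1],np.round(ray(t,*b[0],.012),4))
# rack & tools
for n,roi,zz in [("rack",(380,205,495,275),.046)]:
    m=((np.abs(W[...,2]-.046)<.006)&(u>380)&(u<495)&(v>205)&(v<275)).astype(np.uint8)
    r=cv2.minAreaRect(np.argwhere(m)[:,::-1].astype(np.float32)); print(r,ray(t,*r[0],.046),[np.round(ray(t,*p,.046)[:2],3).tolist() for p in cv2.boxPoints(r)])
for c,h in [((412,232),.092),((472,244),.078)]:
    a=W[c[1]-8:c[1]+8,c[0]-8:c[0]+9].reshape(-1,3); k=a[a[:,2]>h-.01]; print(c,len(k),np.round([k[:,2].max(),*np.median(k,0),*k.mean(0)],4))
E
```

```text
cam [0.411 0.013 1.234]
(293, 229)
[[52 58 55 58 53 60 55 56 52 54 55 58 54]
 [59 54 53 62 54 54 56 57 56 56 53 55 52]
 [51 55 56 55 53 58 53 56 50 54 53 60 56]
 [56 58 55 61 57 53 49 49 56 52 55 59 53]
 [57 55 57 51 54 11 14 10  9 44 53 56 54]
 [56 53 54 56  7 11 10 10 42 46 47 53 52]
 [55 54 58 52  9 17  9 44 43 50 43 56 54]
 [52 55 55 57 43 45 45 44 48 44 41 57 57]
 [56 55 59 56 45 47 48 47 45 47 55 57 60]
 [59 56 58 57 59 47 45 45 47 48 54 52 56]
 [56 55 55 56 55 58 54 52 53 55 60 52 53]
 [56 55 52 51 55 53 57 55 54 55 55 58 57]]
[[101  96  97 102 105 103 103 101 101 102  95  86  95]
 [103 106 107 108 108 110 104 108 108 110 110 110 106]
 [ 99 105 108 109 103  96  91  96 102 107 105 109 105]
 [104 107 107  99  75  52  40  42  69  93 111 109 102]
 [105 109 102  73  38  32  30  26  36  72 102 112 106]
 [102 111  98  54  31  29  30  33  36  57  91 111 108]
 [104 111  87  38  24  28  32  38  42  53  84 112 105]
 [ 96 103  90  41  21  33  44  42  41  52  86 107 107]
 [108 113 105  72  28  38  43  46  44  71 102 113 107]
 [104 111 108  91  51  43  46  52  62  91 109 111 105]
 [107 110 
[... 1170 characters left out ...]
15 117 115 116 115 118 115 115 115 115 115 111 114]
 [114 114 117 116 117 115 113 115 113 114 115 117 115]]
cover ((271.0, 229.0), (40.0, 68.0), 90.0) [0.58395784 0.10111537 0.056     ]
[229.6 202.8] 11 [0.6452 0.192  0.012 ]
[268.9 228.5] 2272 [0.5914 0.1089 0.012 ]
[293.7 229.1] 93 [0.5906 0.0572 0.012 ]
[227.3 257.6] 19 [0.53   0.1938 0.012 ]
((438.3197326660156, 239.89959716796875), (95.24211883544922, 34.962074279785156), 9.130176544189453) [ 0.56565804 -0.23638804  0.046     ] [[0.545, -0.136], [0.616, -0.148], [0.586, -0.338], [0.516, -0.324]]
(412, 232) 58 [ 1.2342  0.5744 -0.1753  0.0954  0.5721 -0.1727  0.1139]
(472, 244) 81 [ 0.0827  0.5561 -0.2947  0.0784  0.5568 -0.2947  0.0778]
```

>>> jog_arm(targets=[[0,0,-1.157,32.4,-74.8,-5,5],[0,0,-1.157,32.4,-74.8,-5,5],[0,0,-1.157,32.4,-74.8,-5,5],[0,0,-1.157,32.4,-74.8,-5,5],[0,0,-1.157,32.4,-74.8,-5,5],[0,0,-1.157,32.4,-74.8,-5,5],[0,0,-1.157,32.4,-74.8,-5,5],[0,0,-1.157,32.4,-74.8,-5,5],[0,0,-1.157,32.4,-74.8,-5,5],[0,0,-1.157,32.4,-74.8,-5,5],[0,0,-1.157,32.4,-74.8,-5,5],[0,0,-1.157,32.4,-74.8,-5,5],[0,0,-1.157,32.4,-74.8,-5,5],[0,0,-1.157,32.4,-74.8,-5,5],[0,0,-1.157,32.4,-74.8,-5,5],[0,0,-1.157,32.4,-74.8,-5,5]], newtons=30)

```text
t: 2.1
tcp_pos: [0.5749, -0.1745, 0.1812]
ee_rot: [0.707, 0.708, 0.0, -0.0]
ft_force: [0.9, -0.1, 0.4]
grip_width: 0.0497
gripper_force: 0.0
```

```bash
python3 - <<'E'
from h import *
t=np.load("top0.npz"); g=cv2.cvtColor(t["frame"],cv2.COLOR_BGR2GRAY).astype(float); z=t["z_map"]
f=240/np.tan(np.radians(float(t["fov_y"])/2)); v,u=np.mgrid[0:480,0:640]
W=(np.stack([(u-t["cx"])/f*z,(v-t["cy"])/f*z,z],-1)-t["t"])@t["R"]
from scipy.optimize import least_squares
for c in [(293,229),(249,228)]:
    sl=np.s_[c[1]-6:c[1]+7,c[0]-6:c[0]+7]; w=np.clip((108-g[sl])/70,0,1); 
    uc,vc=(w*u[sl]).sum()/w.sum(),(w*v[sl]).sum()/w.sum(); C=ray(t,uc,vc,.056); print("cover hole",uc,vc,w.sum(),C)
    H=W[sl][...,2]; pts=np.array([ray(t,a,b,.046)[:2] for a,b in zip(u[sl].ravel(),v[sl].ravel())]); deep=(H<.03).ravel(); seat=((H>.038)&(H<.0505)).ravel()
    seat&=np.hypot(*(pts-ray(t,uc,vc,.056)[:2]).T)<.007
    # linear separation by circle radius 7.5mm
    def r(c2): 
        d=np.hypot(*(pts-c2).T)-.0075; return np.r_[1/(1+np.exp(-d[deep]/.0005)),1/(1+np.exp(d[seat]/.0005))]
    best=min(((r(C[:2]+[a,b])**2).sum(),a,b) for a in np.arange(-.011,.0111,.0005) for b in np.arange(-.011,.0111,.0005) if .006<np.hypot(a,b)<.0105)
    print("offset",best,deep.sum(),seat.sum())
s=observe();print(s["t"],s["tcp_pos"],s["ee_rot"],s["ft_force"],s["joints"])
E
```

```text
cover hole 292.9460023866349 228.90304295942727 47.88571428571428 [0.58447769 0.05707727 0.056     ]
offset (np.float64(0.40749306820454245), np.float64(0.007500000000000017), np.float64(0.003000000000000013)) 11 21
cover hole 248.26192031352056 227.91280209013715 43.74285714285714 [0.58582845 0.14679073 0.056     ]
offset (np.float64(1.4366636999458853), np.float64(0.007500000000000017), np.float64(0.0035000000000000135)) 12 23
2.1 [ 0.57494606 -0.17446462  0.18122546] [ 7.06618969e-01  7.07594216e-01  5.08584018e-05 -2.34675563e-04] [ 0.90609465 -0.11408737  0.44947797] [-4.18549017e-01  3.15844840e-02  1.71941417e+00  2.67326197e-04
  1.39099583e+00 -4.19976084e-01]
```

>>> jog_arm(targets=[[0,0,0,0,-0.15,-4,5],[0,0,0,0,-0.15,-8,5],[0,0,0,0,-0.15,-11,5],[0,0,0,0,-0.15,-12.2,5],[0,0,0,0,-0.15,-12.2,5],[0,0,0,0,-0.15,-12.2,1],[0,0,0,0,-0.15,-12.2,1],[0,0,0,0,-0.15,-12.2,1],[0,0,0,0,-0.15,-12.2,1],[0,0,0,0,-0.15,-12.2,1],[0,0,0,0,-0.15,-12.2,1]], newtons=35)

```text
t: 3.48
tcp_pos: [0.5776, -0.1778, 0.0614]
ee_rot: [0.707, 0.707, 0.002, 0.002]
ft_force: [5.8, 0.6, 2.3]
grip_width: 0.015
gripper_force: 34.3
```

>>> jog_arm(targets=[[0,0,0,0,0,3,1],[0,0,0,0,0,6,1],[0,0,0,0,0,10,1],[0,0,0,0,1,12,1],[0,0,0,0.3,5,12,1],[0,0,0,0.5,10,12,1],[0,0,0,0.8,15,12,1],[0,0,0,0.95,20,12,1],[0,0,0,0.95,22.5,12,1],[0,0,0,0.95,23.3,11,1],[0,0,0,0.95,23.3,9,1],[0,0,0,0.95,23.3,7.5,1],[0,0,0,0.95,23.3,7.5,1],[0,0,0,0.95,23.3,7.5,1]])

```text
t: 5.22
tcp_pos: [0.585, 0.055, 0.1343]
ee_rot: [0.707, 0.707, -0.0, 0.0]
ft_force: [0.4, -0.1, -0.6]
grip_width: 0.0149
gripper_force: 34.1
```

```bash
python3 - <<'E'
from h import *
s=observe();print(s["t"],s["tcp_pos"],s["ee_rot"],s["ft_force"])
for n in("side","top"):
    d=grab(n); np.savez(n+"1.npz",**d); p=proj(d,s["tcp_pos"]).astype(int); print(n,p, proj(d,[.5845,.0571,.056]), proj(d,s["tcp_pos"]-[0,0,.053]))
    c=d["frame"][p[1]-40:p[1]+60,max(p[0]-65,0):p[0]+65]; print(p[0]-65,p[1]-40)
    cv2.imwrite(f"pics/{n}1.png",cv2.resize(c,None,fx=6,fy=6,interpolation=cv2.INTER_CUBIC)[:600,:800])
E
```

```text
5.225 [0.58498582 0.05502996 0.1343108 ] [ 7.07497112e-01  7.06716234e-01 -1.61218027e-05  3.14861640e-05] [ 0.37762296 -0.10187238 -0.62968888]
side [312 199] [312.1266914  223.36945097] [312.73831237 216.08888615]
247 159
top [292 222] [292.93481314 228.89196486] [293.53085647 226.776551  ]
227 182
```

View pics/side1.png

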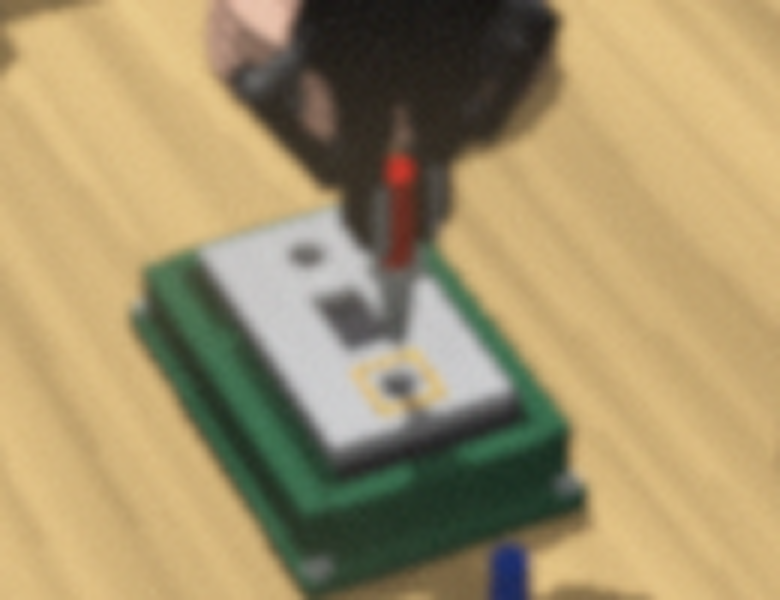

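>>> jog_arm(targets=[[0,0,0,0.15,0.2,-0.8,1],[0,0,0,0.15,0.2,-1.6,1],[0,0,0,0.15,0.2,-2.2,1],[0,0,0,0.15,0.2,-2.6,1],[0,0,0,0.15,0.2,-3.0,1],[0,0,0,0.15,0.2,-3.2,1],[0,0,0,0.15,0.2,-3.2,1]])

```text
t: 6.2
tcp_pos: [0.5863, 0.0577, 0.1022]
ee_rot: [0.707, 0.707, -0.0, -0.0]
ft_force: [0.1, -0.3, -0.8]
grip_width: 0.0148
gripper_force: 34.1
```

>>> jog_arm(targets=[[0,0,0,0,0,-0.15,1],[0,0,0,0,0,-0.3,1],[0,0,0,0,0,-0.4,1],[0,0,0,0,0,-0.5,1],[0,0,0,0,0,-0.5,1]])

```text
t: 6.82
tcp_pos: [0.5876, 0.0575, 0.0999]
ee_rot: [0.707, 0.707, 0.001, 0.001]
ft_force: [-3.0, -1.3, 8.3]
grip_width: 0.0148
gripper_force: 34.7
```

>>> jog_arm(targets=[[0,0,0,0,0,0.2,1],[0,0,0,0.1,0.05,0.2,1],[0,0,0,0.2,0.1,0.2,1],[0,0,0,0.3,0.15,0.2,1],[0,0,0,0.4,0.2,0.2,1],[0,0,0,0.5,0.25,0.15,1],[0,0,0,0.6,0.28,0.1,1],[0,0,0,0.7,0.3,0.1,1],[0,0,0,0.7,0.3,0.1,1]])

```text
t: 7.95
tcp_pos: [0.5927, 0.06, 0.0982]
ee_rot: [0.707, 0.707, -0.001, -0.0]
ft_force: [-2.1, -2.6, 0.7]
grip_width: 0.0152
gripper_force: 34.3
```

>>> jog_arm(targets=[[0,0,0,0,0,-0.15,1],[0,0,0,0,0,-0.3,1],[0,0,0,0,0,-0.45,1],[0,0,0,0,0,-0.6,1],[0,0,0,0,0,-0.6,1]])

```text
t: 8.57
tcp_pos: [0.5931, 0.0608, 0.0919]
ee_rot: [0.707, 0.707, -0.0, -0.0]
ft_force: [-2.4, -1.8, 0.6]
grip_width: 0.0152
gripper_force: 34.2
```

>>> jog_arm(targets=[[0,0,0,0,0,-0.15,1],[0,0,0,0,0,-0.3,1],[0,0,0,0,0,-0.45,1],[0,0,0,0,0,-0.6,1],[0,0,0,0,0,-0.6,1]])

```text
t: 9.2
tcp_pos: [0.5934, 0.0607, 0.0861]
ee_rot: [0.707, 0.707, 0.0, 0.0]
ft_force: [-1.5, -2.5, 0.1]
grip_width: 0.0147
gripper_force: 34.1
```

>>> jog_arm(targets=[[0,0,0,0,0,-0.12,1],[0,0,0,0,0,-0.24,1],[0,0,0,0,0,-0.36,1],[0,0,0,0,0,-0.48,1],[0,0,0,0,0,-0.48,1]])

```text
t: 9.82
tcp_pos: [0.5937, 0.0606, 0.0817]
ee_rot: [0.707, 0.707, 0.0, 0.0]
ft_force: [0.1, -2.9, 1.2]
grip_width: 0.0151
gripper_force: 34.3
```

>>> jog_arm(targets=[[0,0,0,0,-0.03,-0.1,1],[0,0,0,0,-0.05,-0.2,1],[0,0,0,0,-0.05,-0.3,1],[0,0,0,0,-0.05,-0.4,1],[0,0,0,0,-0.05,-0.4,1]])

```text
t: 10.45
tcp_pos: [0.5938, 0.0603, 0.0777]
ee_rot: [0.707, 0.707, 0.001, 0.001]
ft_force: [2.7, -1.9, 2.6]
grip_width: 0.0146
gripper_force: 34.4
```

>>> jog_arm(targets=[[0,0,0,0.05,-0.03,-0.1,1],[0,0,0,0.06,-0.05,-0.2,1],[0,0,0,0.06,-0.05,-0.3,1],[0,0,0,0.06,-0.05,-0.4,1],[0,0,0,0.06,-0.05,-0.4,1]])

```text
t: 11.08
tcp_pos: [0.594, 0.0599, 0.0734]
ee_rot: [0.707, 0.707, 0.0, -0.0]
ft_force: [2.7, 0.2, 1.3]
grip_width: 0.0149
gripper_force: 34.4
```

>>> jog_arm(targets=[[0,0,0,0.05,0,-0.1,1],[0,0,0,0.06,0,-0.2,1],[0,0,0,0.06,0,-0.3,1],[0,0,0,0.06,0,-0.4,1],[0,0,0,0.06,0,-0.5,1],[0,0,0,0.06,0,-0.5,1]])

```text
t: 11.82
tcp_pos: [0.5949, 0.0595, 0.0703]
ee_rot: [0.707, 0.707, -0.0, 0.0]
ft_force: [-2.4, -0.8, 10.6]
grip_width: 0.0148
gripper_force: 35.3
```

>>> jog_arm(targets=[[0,0,0,0,0,-0.1,1],[0,0,0,0,0,-0.1,1],[0,0,0,0,0,-0.1,1]])

```text
t: 12.2
tcp_pos: [0.5955, 0.0594, 0.0702]
ee_rot: [0.707, 0.707, 0.0, 0.001]
ft_force: [-2.2, -1.8, 13.6]
grip_width: 0.0149
gripper_force: 35.5
```

```bash
python3 - <<'E'
from h import *
s=observe();print(s["t"],s["tcp_pos"],s["ft_force"])
d=grab("side"); p=proj(d,s["tcp_pos"]).astype(int)
cv2.imwrite("pics/side2.png",cv2.resize(d["frame"][p[1]-45:p[1]+50,p[0]-60:p[0]+60],None,fx=6,fy=6,interpolation=cv2.INTER_CUBIC))
E
```

```text
12.2 [0.59549504 0.05938177 0.07019542] [-2.209045   -1.83951297 13.578102  ]
```

View pics/side2.png

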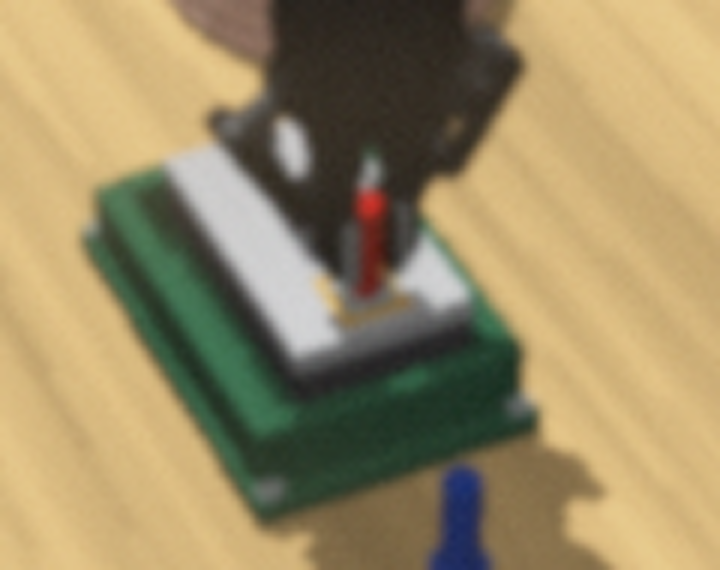

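>>> jog_arm(targets=[[0,0,0,0,0,0.3,1],[0,0,0,0,0,0.3,5],[0,0,0,0,0,0.3,5],[0,0,0,0,0,0.3,5],[0,0,0,0,0,2,5],[0,0,0,0,0,5,5],[0,0,0,0,0,9.4,5],[0,0,0,-0.5,-5,9.4,5],[0,0,0,-1,-11,9.4,5],[0,0,0,-2,-17,9.4,5],[0,0,0,-2.5,-23,9.4,5],[0,0,0,-3,-29,9.4,5],[0,0,0,-3.8,-35.4,9.4,5],[0,0,0,-3.8,-35.4,9.4,5],[0,0,0,-3.8,-35.4,9.4,5]])

```text
t: 14.12
tcp_pos: [0.5566, -0.2942, 0.1623]
ee_rot: [0.707, 0.707, 0.0, 0.0]
ft_force: [0.8, 0.4, -0.5]
grip_width: 0.0503
gripper_force: 0.0
```

```bash
python3 - <<'E'
from h import *
s=observe();print(s["t"],s["tcp_pos"],s["ft_force"])
t=grab("top"); cv2.imwrite("pics/top2.png",cv2.resize(t["frame"][195:270,215:325],None,fx=7,fy=7,interpolation=cv2.INTER_CUBIC))
g=cv2.cvtColor(t["frame"],cv2.COLOR_BGR2GRAY).astype(float); v,u=np.mgrid[0:480,0:640]
c=(246,225); sl=np.s_[c[1]-7:c[1]+8,c[0]-7:c[0]+8]; w=np.clip((105-g[sl])/70,0,1); w[w<.15]=0
uc,vc=(w*u[sl]).sum()/w.sum(),(w*v[sl]).sum()/w.sum(); print("bolt hole",uc,vc,w.sum(),ray(t,uc,vc,.056))
E
```

```text
14.125 [ 0.55659986 -0.29422799  0.1622564 ] [ 0.77018227  0.39349738 -0.45873616]
bolt hole 246.29974811083122 224.35300467794167 39.7 [0.59302846 0.15089365 0.056     ]
```

View pics/top2.png

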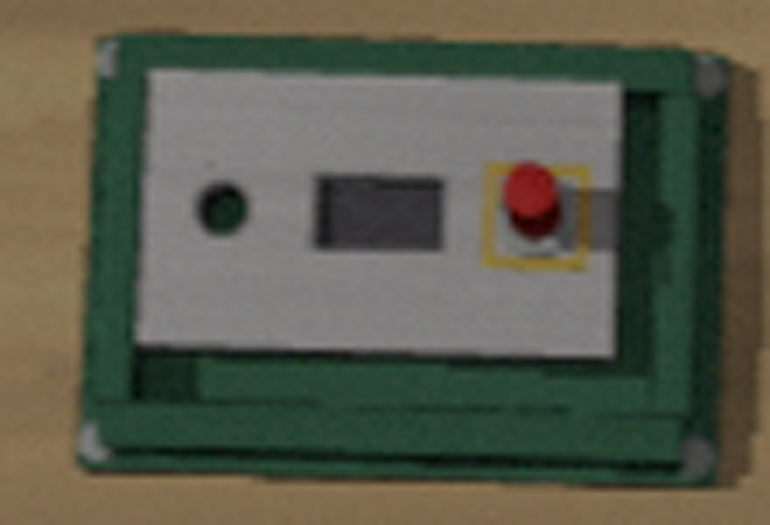

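>>> jog_arm(targets=[[0,0,0,0,-0.05,-4,5],[0,0,0,0,-0.05,-8,5],[0,0,0,0,-0.05,-10,5],[0,0,0,0,-0.05,-10.7,5],[0,0,0,0,-0.05,-10.7,5],[0,0,0,0,-0.05,-10.7,1],[0,0,0,0,-0.05,-10.7,1],[0,0,0,0,-0.05,-10.7,1],[0,0,0,0,-0.05,-10.7,1],[0,0,0,0,-0.05,-10.7,1],[0,0,0,0,-0.05,-10.7,1]], newtons=35)

```text
t: 15.55
tcp_pos: [0.5588, -0.2956, 0.0567]
ee_rot: [0.707, 0.707, 0.001, 0.003]
ft_force: [5.5, 0.3, 4.0]
grip_width: 0.0168
gripper_force: 34.3
```

>>> jog_arm(targets=[[0,0,0,0,0,3,1],[0,0,0,0,0,6,1],[0,0,0,0,0,10,1],[0,0,0,0,2,13,1],[0,0,0,0.5,8,13,1],[0,0,0,1,14,13,1],[0,0,0,2,20,13,1],[0,0,0,3,26,13,1],[0,0,0,3.5,32,13,1],[0,0,0,3.9,38,13,1],[0,0,0,3.9,43,13,1],[0,0,0,3.9,44.5,11,1],[0,0,0,3.9,44.5,8,1],[0,0,0,3.9,44.5,6.5,1],[0,0,0,3.9,44.5,6.5,1],[0,0,0,3.9,44.5,6.5,1]])

```text
t: 17.55
tcp_pos: [0.5962, 0.1496, 0.1205]
ee_rot: [0.707, 0.707, 0.0, 0.0]
ft_force: [-0.5, 0.4, -0.5]
grip_width: 0.0169
gripper_force: 35.3
```

```bash
python3 - <<'E'
from h import *
s=observe();print(s["t"],s["tcp_pos"],s["ee_rot"],s["ft_force"])
d=grab("side"); p=proj(d,s["tcp_pos"]).astype(int); print(p[0]-60,p[1]-40,proj(d,s["tcp_pos"]-[0,0,.04]),proj(d,[.5955,.1495,.056]))
cv2.imwrite("pics/side3.png",cv2.resize(d["frame"][p[1]-40:p[1]+55,p[0]-60:p[0]+60],None,fx=6,fy=6,interpolation=cv2.INTER_CUBIC))
E
```

```text
17.55 [0.59619496 0.14961317 0.12047491] [7.07461525e-01 7.06751544e-01 4.75081735e-04 4.69045754e-04] [-0.47413718  0.44834691 -0.49214063]
239 140 [299.76998635 192.6972451 ] [299.65225814 200.22241843]
```

View pics/side3.png

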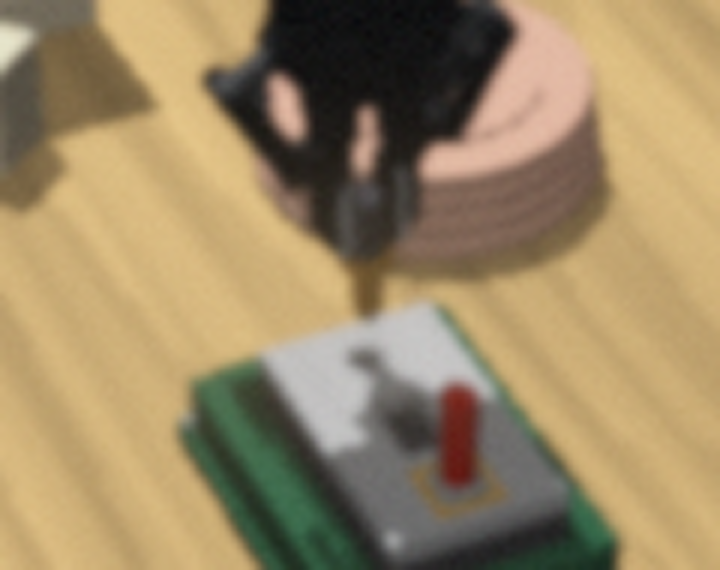

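>>> jog_arm(targets=[[0,0,0,0,0.05,-1,1],[0,0,0,0,0.05,-1.8,1],[0,0,0,0,0.05,-2.2,1],[0,0,0,0,0.05,-2.5,1],[0,0,0,0,0.05,-2.7,1],[0,0,0,0,0.05,-2.9,1],[0,0,0,0,0.05,-2.9,1]])

```text
t: 18.48
tcp_pos: [0.5955, 0.1508, 0.0905]
ee_rot: [0.707, 0.707, -0.0, -0.0]
ft_force: [-0.2, -0.5, -0.3]
grip_width: 0.0166
gripper_force: 35.3
```

>>> jog_arm(targets=[[0,0,0,0,0,-0.15,1],[0,0,0,0,0,-0.3,1],[0,0,0,0,0,-0.45,1],[0,0,0,0,0,-0.6,1],[0,0,0,0,0,-0.75,1],[0,0,0,0,0,-0.9,1],[0,0,0,0,0,-0.9,1]])

```text
t: 19.35
tcp_pos: [0.5953, 0.1507, 0.0813]
ee_rot: [0.707, 0.707, -0.0, -0.0]
ft_force: [0.1, 0.7, -1.0]
grip_width: 0.0165
gripper_force: 35.3
```

Already into the seat hole with no force; continuing down.

>>> jog_arm(targets=[[0,0,0,0,0,-0.2,1],[0,0,0,0,0,-0.4,1],[0,0,0,0,0,-0.6,1],[0,0,0,0,0,-0.8,1],[0,0,0,0,0,-1.0,1],[0,0,0,0,0,-1.2,1],[0,0,0,0,0,-1.35,1],[0,0,0,0,0,-1.35,1]])

```text
t: 20.35
tcp_pos: [0.5954, 0.1507, 0.0678]
ee_rot: [0.707, 0.707, -0.0, -0.0]
ft_force: [0.3, -0.0, -0.7]
grip_width: 0.0164
gripper_force: 35.3
```

>>> jog_arm(targets=[[0,0,0,0,0,-0.1,1],[0,0,0,0,0,-0.2,1],[0,0,0,0,0,-0.3,1],[0,0,0,0,0,-0.4,1],[0,0,0,0,0,-0.4,1]])

```text
t: 20.98
tcp_pos: [0.5966, 0.1511, 0.0661]
ee_rot: [0.707, 0.707, 0.001, 0.001]
ft_force: [-2.0, 0.5, 7.6]
grip_width: 0.0167
gripper_force: 35.9
```

Flange landed at TCP 0.066, as expected. Unload, release, lift straight up.

>>> jog_arm(targets=[[0,0,0,0,0,0,1],[0,0,0,0,0,0.2,1],[0,0,0,0,0,0.2,5],[0,0,0,0,0,0.2,5],[0,0,0,0,0,0.2,5],[0,0,0,0,0,0.2,5],[0,0,0,0,0,2,5],[0,0,0,0,0,5,5],[0,0,0,0,0,10,5],[0,0,0,-3,8,13,5],[0,0,0,-8,13,15,5],[0,0,0,-13,18,15,5],[0,0,0,-13,18,15,5],[0,0,0,-13,18,15,5],[0,0,0,-13,18,15,5]])

```text
t: 22.85
tcp_pos: [0.4659, 0.3306, 0.215]
ee_rot: [0.707, 0.707, 0.001, 0.0]
ft_force: [-0.8, -0.6, -0.3]
grip_width: 0.0502
gripper_force: 0.0
```

```bash
python3 - <<'E'
from h import *
s=observe();print(s["t"],s["tcp_pos"],s["ft_force"])
d=grab("side"); 
cv2.imwrite("pics/side4.png",cv2.resize(d["frame"][165:260,255:375],None,fx=6,fy=6,interpolation=cv2.INTER_CUBIC))
E
```

```text
22.85 [0.46590896 0.33063895 0.21501389] [-0.75733486 -0.61773425 -0.34435534]
```

View pics/side4.png

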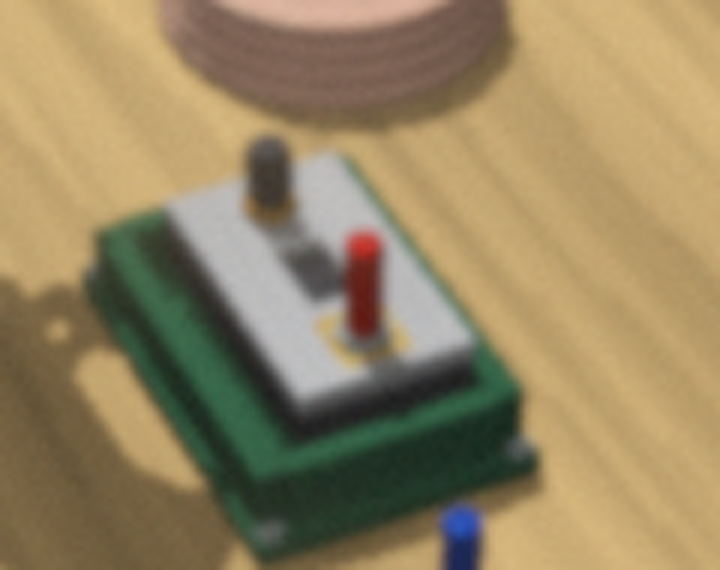

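The picture shows both seated: the bolt flange on the cover at crop (270,210) and the drift collar at (365,335), both upright and released.

```bash
python3 -c "
from cell import ticket
print(ticket.hand_in())"
```

```text
the job is handed in; nothing more can be done
None
```

The drift is home in the yellow-framed hole and the bolt is home in the other. Both are released, and the job was handed in at about 23 s; the highest force reading I saw was about 14 N, and the hand-in returned no verdict.

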